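# Mount a drill chuck on its tapered arbor

### The arm

A 6-joint arm with a two-finger parallel gripper is mounted at the origin on the work surface. World frame = base frame: x ahead of the robot, y to its left, z up, the work surface at z = 0. Lengths are in m, angles in rad, forces in N, time in s.
With the tool pointing down it reaches from about 0.325 to 0.775 m from the base axis. Payload 5.5 kg.
Tool frame: the origin (TCP) lies on the front face of the gripper's body, between the roots of the fingers; the fingertips stand 80 mm ahead of it and the grasp point (between the pads) lies ahead of it (ctrl.tcp_to_grasp is the z of the grasp point in the tool frame, in m); z points along the fingers, y is the line along which they close (so a half turn about z gives the same grasp; the last joint's range is limited). The gripper opens to 88 mm and grips with 3 to 60 N. Pads are 20 mm wide; open, the fingers measure 115 mm over their backs; the gripper's body (75 mm by 178 mm) begins 61 mm behind the grasp point.
Start: joints at [1.181, 0.091, 1.231, -0, 1.82, -0.057], TCP at [0.196, 0.567, 0.303] pointing down, gripper open.
Joint ranges: [-2.87, 2.87], [-0.86, 2.18], [0.17, 2.46], [-1.51, 4.65], [0.06, 2.69], [-2.65, 2.65]. Speed limits (rad/s): [2.57, 2.57, 3.01, 3.14, 3.14, 3.14].

### API

Orientations are given as a unit quaternion [w, x, y, z].
In Python, from rig import ctrl gives the robot as it stands.
- The arm moves only by the tool apply_moves, never from a script. Its argument "steps" is a list of rows, each a list of 4 numbers: the shift along the tool's x, y, z in cm, then the turn about the tool's z in degrees. In form: [[x, y, z, turn], ...]. A call has 1 to 20 rows; each row is the pose to reach, as a shift and turn from the pose commanded when the call began, along the tool's axes at that moment; what a row does not reach only later rows make up. A row lasts 1/8 s, in which the tool goes at most 62.5 mm and 10.7 degrees, less where a joint would pass 70% of its speed; a pose out of reach is approached as far as the arm can. A call with a gripper value outside its range is refused whole. "fingers" is the closure, from 0 (fully open) to 1 (shut), set as the call begins (left out, the last holds). The fingers move at their own pace and stop on an object; "squeeze" is the grip in N (left out, the last holds). Time passes only in rows, so rows that repeat a pose let the fingers close. It gives the time, the measured TCP pose, the force and the opening at its end, in the units of the state.
- ctrl.read_state(): the state, without advancing time (a new reading comes with each control period).
- ctrl.camera(name): name is "scene" or "side" or "wrist"; returns the picture (420x560x3 uint8, red, green, blue); there is no depth.
- ctrl.camera_params(name): a dict with "K" (3x3 intrinsics, pixels), "eye" and "attitude" of the camera in the world. Camera axes: x right, y down, z forward; pixel columns grow to the right and rows downward; lengths in m; the calibration is good to about 2 mm. The wrist camera is an equidistant fisheye: a pixel r from the principal point sees the ray r / f radians off the axis. A picture is of the moment at which its call begins: read the wrist's pose just before it. camera_params takes no time and is no camera call; for the wrist camera it gives the pose at the moment of the call.
- ctrl.close_job(): hands the job in, once; it reports no verdict.
The state is a dict: "time_s": time; "joint_pos": joint angles; "dq": joint speeds; "effort": joint torques, N m; "eef_pos": TCP position; "ee_rot": TCP orientation; "ft_force": force on the tool from outside, world axes, zero at the start; "moment": the same for the moment, N m; "opening": finger opening in m.
Only numpy, scipy, OpenCV 4.12 (cv2) and the standard library are available. Lean on these libraries where they do the work, as an engineer would, in place of code of your own. Each camera call takes 0.05 s, during which the arm holds its last target. There are 200 camera calls.

### The job

Mount the drill chuck on its arbor: take the plain steel arbor out of its fork in the rack, put its taper into the socket in the back of the chuck that stands nose down in the wooden block, and tap or press it home firmly but not hard (about 20 N of push; over 25 N bruises the jaws on the block), so that friction alone holds the chuck. Then hang the arbor, with the chuck on it, back in the same fork where it hung, and leave the other things where they are.

Things in the scene. Friction and masses are not known exactly. Their poses are not given: they have to be found in the camera images.
- arbor: Bright steel chuck arbor, blue-rimmed collar, hanging upright. Origin: centre of the lower end (tip); z up along its axis. Taper from 3 mm (13 mm diameter) to 26 mm (16 mm diameter) above the tip, 1:8; neck of 15 mm diameter up to 52 mm; collar 30 mm diameter from 52 to 58 mm; straight shank 16 mm diameter from 58 mm to the top at 113 mm. 0.20 kg. Grip the shank firmly.
- chuck: Keyed drill chuck, steel, about 37 mm diameter and 60 mm tall, about 0.36 kg, loose, standing nose down in the block's recess with 1.5 mm play all round. Origin: centre of the nose's underside; z up along its axis. Socket in its back: mouth flared 3 mm, 1:8 taper matching the arbor's, bore floor 38 mm below the mouth, so the arbor never bottoms.
- chuck_mouth (a point): Centre of the socket's mouth in the chuck's back face, 60 mm above the chuck's origin. Put in by hand the arbor's taper first grips with its tip about 30 mm below this point; pressing wedges it further in, a millimetre or two, and it stays where it was pushed. Home: tip at least 32 mm below, which takes some 14 to 18 N of push; a light push does not hold.
- block: Wooden block 100 x 100 x 34 mm, fixed, with a round recess 39 mm wide and 22 mm deep (floor 12 mm above the table) that holds the chuck. Origin: centre of the underside.
- rack: Fixed rack 200 mm wide (its y) and 110 mm deep (its x): a horizontal white plate, 8 mm thick with its top 110 mm above the table, on two end plates 8 mm thick, base plate 10 mm thick. Two slots 22 mm wide, 100 mm apart, blue edged, run in from the plate's front edge (50 mm to -x of the tool axes), open to -x. Origin: centre of the underside; +x points into the slots.
- fork_a (a point): Top face of the plate on the axis of a tool hanging in the fork at the rack's -y side; the slot ends 11 mm beyond this point. The collar's underside rests at this height. The arbor hangs in fork_a or in fork_b, the core drill in the other. Alone the arbor lifts straight out; with the chuck on, it must come in from the front, its neck in the slot and the collar just over the plate.
- fork_b (a point): The same for the fork at the rack's +y side.
- core_drill: Bystander: core drill with black collar and black shank and a brass core tube, hanging in the other fork; top 56 mm above the plate, collar 30 mm wide. Origin: centre of its lower end. Leave it alone.
- chuck_key: Bystander: steel T-handled chuck key lying on the table, 75 mm long, 60 mm wide, 15 mm high. Leave it alone.
- wash_bottle: Bystander: white bottle with blue cap, 48 mm wide, 115 mm tall. Origin: centre of its underside. Leave it alone.
- specimen_pot: Bystander: clear pot with yellow lid, 44 mm wide, 45 mm tall. Origin: centre of its underside. Leave it alone.
There are look-alikes about, which are no part of the job. Leave any orange or purple look-alike of the arbor alone.

How it is judged:
On the way, in this order (a step that is already met when the one before it is completed fails the run):
1. the arbor's taper is pressed home in the chuck's socket, its tip at least 32 mm below the mouth (z of arbor in the frame of chuck below 0.028 m and horizontal distance between arbor and chuck below 0.004 m and angle between the z axis of arbor and the z axis of chuck, either way round below 0.06 rad), for 0.2 s.
2. the chuck is lifted clear of the block on the arbor (z of chuck in the frame of block above 0.036 m and z of arbor in the frame of chuck below 0.029 m), for 0.2 s.
At the end, for the whole second after the job is handed in: The arbor hangs upright (within 0.08 rad) and at rest by its collar in the rack, within 12 mm of where it hung at the start, and the chuck hangs free under it, held by the taper alone, the tip still at least 31 mm below the chuck's mouth and the axes in line within 0.06 rad (z of arbor in the frame of chuck below 0.029 m and angle between the z axis of arbor and the z axis of chuck, either way round below 0.06 rad and distance of arbor from where it was at the start of the episode below 0.012 m and angle between arbor's own z axis and vertical below 0.08 rad and z of chuck in the frame of rack above 0.02 m and contact force between arbor and rack above 1 N and linear speed of each of chuck, arbor below 0.02 m/s); the robot touches nothing.
It fails at once if the chuck is pressed on the block with over 30 N (25 N of push and its own weight) (contact force between chuck and block above 30 N).
It fails at once if a bystander is shifted by over 25 mm (distance of any of core_drill, chuck_key, wash_bottle, specimen_pot from where it was at the start of the episode above 0.025 m).
It fails at once if the bottle or the pot is tipped (angle between any of wash_bottle, specimen_pot's own z axis and vertical above 0.3 rad).
It also fails if it takes over 58 s, if anything falls off the work surface, if the arm or the gripper's body presses on something with over 40 N, if the wrist force passes 120 N, or if a joint passes its speed limit or range.

## Working session

There is one attempt and no reset: what is moved stays moved. The work goes in short steps, Python scripts to look and compute and a tool call to move; the robot and the scene stay as the last step left them, time stands still between calls to the robot, and variables do not carry over. Pictures are saved under pics/ and viewed, on a budget of 10 in all, crops included, one or two more only if the job needs it, and the job is handed in when it is done.

Besides the shell and the picture viewer there is one more tool, called after "Request:" in YAML: its name, and indented under it one key for each argument. apply_moves: Moves the arm, as the interface text tells. Its arguments: {"type":"object","properties":{"steps":{"type":"array"},"fingers":{"type":"number"},"squeeze":{"type":"number"}},"required":["steps"]}

```bash
mkdir -p pics; ls; cat > h.py <<'E'
import numpy as np, cv2
from rig import ctrl
from scipy.spatial.transform import Rotation as R
def snap(n,f):
    p=ctrl.camera_params(n); im=ctrl.camera(n); cv2.imwrite(f'pics/{f}.png',im[:,:,::-1]); np.save(f'pics/{f}.npy',np.array([p],dtype=object),allow_pickle=True); return im,p
def load(f): return cv2.imread(f'pics/{f}.png')[:,:,::-1], np.load(f'pics/{f}.npy',allow_pickle=True)[0]
E
python3 - <<'E'
from h import *
print(ctrl.tcp_to_grasp); print(ctrl.read_state())
ims=[]
for n in("scene","side","wrist"):
    im,p=snap(n,n+"0"); print(n,p); ims.append(im)
E
```

```text
pics
0.0613
{'time_s': 0.0, 'joint_pos': array([ 1.18126036e+00,  9.18127853e-02,  1.23187887e+00, -2.86510225e-05,
        1.81978082e+00, -5.66962353e-02]), 'dq': array([ 0.00137992,  0.00232336, -0.00078712, -0.00045824,  0.00225037,
       -0.00029863]), 'effort': array([-2.76264800e-03, -4.46453512e+01, -4.06438136e+01,  6.94542658e-02,
        2.96075852e-02, -1.36237686e-04]), 'eef_pos': array([0.19598874, 0.56693518, 0.30153828]), 'ee_rot': array([-1.94430317e-04,  1.65656142e-01,  9.86183127e-01, -9.19683607e-04]), 'ft_force': array([ 0.04815506, -1.10775035,  0.44423878]), 'moment': array([-0.00847797,  0.05929531,  0.00344665]), 'opening': 0.08781172977847423}
scene {'K': array([[451.69344027,   0.        , 279.14582807],
       [  0.        , 451.69344027, 211.43550847],
       [  0.        ,   0.        ,   1.        ]]), 'eye': array([1.19365748, 0.29114111, 1.01555683]), 'attitude': array([-0.17434674,  0.56398625,  0.768148  , -0.24793423])}
side {'K': array([[378.89384561,   0.        , 279.85668508],
       [  0.        , 378.89384561, 208.85982464],
       [  0.        ,   0.        ,   1.        ]]), 'eye': array([ 0.15181676, -0.48961359,  0.52370289]), 'attitude': array([-0.46471231,  0.82261827, -0.28268691,  0.16561932])}
wrist {'K': array([[325.1922621 ,   0.        , 276.20596767],
       [  0.        , 325.1922621 , 212.50515474],
       [  0.        ,   0.        ,   1.        ]]), 'eye': array([0.1259209 , 0.5909786 , 0.38421435]), 'attitude': array([0.11297791, 0.80651492, 0.57499387, 0.07843286])}
```

View pics/scene0.png

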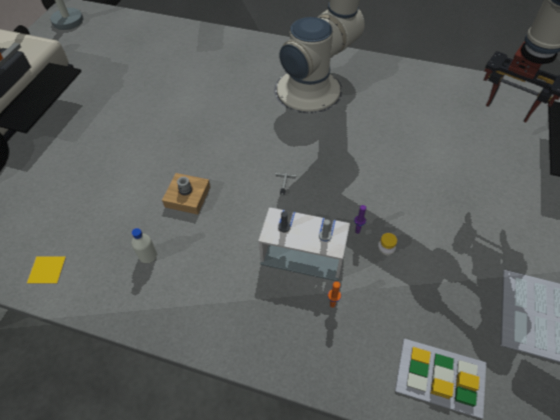

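View pics/side0.png

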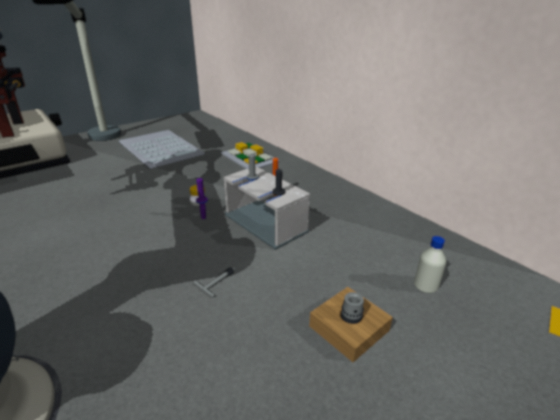

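Scene view candidates: the bright steel arbor with blue rim at (326,228), which is my choice; the purple one at (361,218), orange at (335,290) and black core drill at (285,222). The chuck is at (184,185). In the side view the arbor is at (252,165) and the chuck at (354,305).

```bash
cat >> h.py <<'E'
def ray(p,uv,fish=False):
    K=p['K']; q=p['attitude']; M=R.from_quat([q[1],q[2],q[3],q[0]]).as_matrix()
    d=np.array([(uv[0]-K[0,2])/K[0,0],(uv[1]-K[1,2])/K[1,1],1.])
    if fish:
        r=np.hypot(d[0],d[1]); d=np.array([*(d[:2]/r*np.sin(r)),np.cos(r)]) if r>1e-9 else np.array([0,0,1.])
    return p['eye'],M@(d/np.linalg.norm(d))
def plane(p,uv,z,fish=False):
    e,d=ray(p,uv,fish); return e+d*(z-e[2])/d[2]
def tri(*rs):
    A=np.zeros((3,3));b=np.zeros(3)
    for e,d in rs:
        P=np.eye(3)-np.outer(d,d);A+=P;b+=P@e
    x=np.linalg.solve(A,b); return x,[round(float(np.linalg.norm(np.cross(x-e,d)))*1000,1) for e,d in rs]
def proj(p,X,fish=False):
    K=p['K']; q=p['attitude']; c=R.from_quat([q[1],q[2],q[3],q[0]]).as_matrix().T@(np.asarray(X)-p['eye'])
    if fish:
        t=np.arctan2(np.hypot(c[0],c[1]),c[2]); n=c[:2]/np.hypot(c[0],c[1])*t
    else: n=c[:2]/c[2]
    return n*K[0,0]+K[:2,2]
E
python3 - <<'E'
from h import *
s,ps=load('scene0'); d,pd=load('side0'); w,pw=load('wrist0')
def crop(im,u,v,a,z): return cv2.resize(im[v:v+a*3//4,u:u+a],(400,300),interpolation=cv2.INTER_CUBIC)
o=np.vstack([np.hstack([crop(s,250,190,120,0),crop(d,210,140,120,0)]),np.hstack([crop(s,155,155,80,0),crop(d,305,275,100,0)])])
cv2.imwrite('pics/crop1.png',o[:,:,::-1])
print(tri(ray(ps,(326,222)),ray(pd,(252,155))))
print(tri(ray(ps,(184,181)),ray(pd,(354,297))))
E
```

```text
(array([0.62298997, 0.20992036, 0.16971681]), [0.1, 0.1])
(array([ 0.54207471, -0.19903761,  0.07217608]), [2.1, 2.1])
```

View pics/crop1.png

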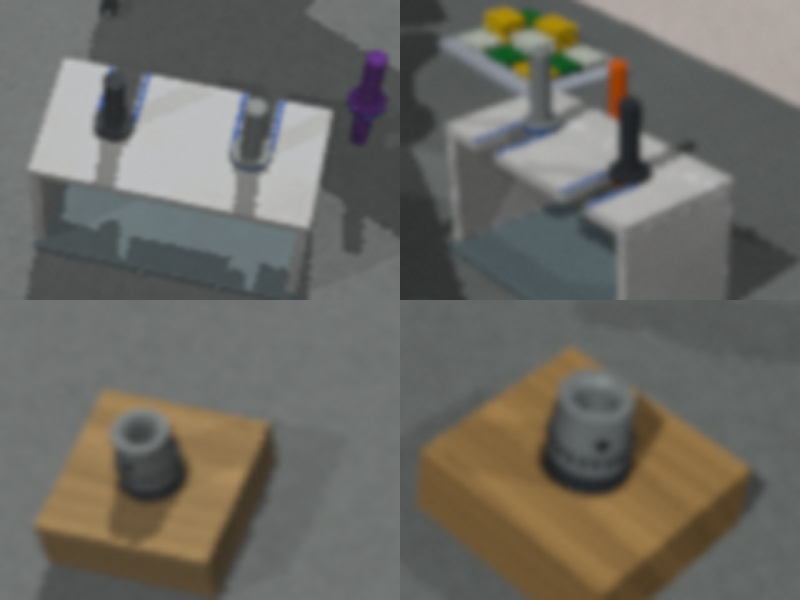

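The crop confirms it: the bright steel shank with blue-rimmed collar hangs in the rack's +y fork. The black core drill is in the other fork. Next I compute the rack's direction and the moves.

```bash
python3 - <<'E'
from h import *
s,ps=load('scene0'); d,pd=load('side0')
top,e=tri(ray(ps,(327.1,222.1)),ray(pd,(252,153.5))); print('top',top,e)
m,e=tri(ray(ps,(183.4,181)),ray(pd,(354.5,298))); print('mouth',m,e)
c=[plane(ps,(250+.3*u,190+.3*v),.11) for u,v in((65,60),(333,110),(30,170),(310,227))]
for x in c: print(x)
for a,b in((0,1),(2,3)): v=c[b]-c[a]; print('yaw y-axis deg',np.degrees(np.arctan2(v[1],v[0])),np.linalg.norm(v))
st=ctrl.read_state(); q=st['ee_rot']; M=R.from_quat([q[1],q[2],q[3],q[0]]).as_matrix(); print(M, 'tool y yaw',np.degrees(np.arctan2(M[1,1],M[0,1])))
print('shift cm to arbor',M.T@(top-st['eef_pos'])*100)
pw=load('wrist0')[1]; print('proj',proj(pw,top,True),proj(pw,m,True))
E
```

```text
top [0.6245665  0.21245791 0.17241579] [0.3, 0.3]
mouth [ 0.5418323  -0.20082275  0.07135057] [1.9, 1.9]
[0.58337762 0.06082597 0.11      ]
[0.56848726 0.25981812 0.11      ]
[0.68128305 0.06730878 0.11      ]
[0.66764913 0.26570922 0.11      ]
yaw y-axis deg 94.2794036743928 0.19954848808205308
yaw y-axis deg 93.93114135367408 0.19886835049163681
[[-9.45152859e-01  3.26627782e-01 -6.03537866e-04]
 [ 3.26628322e-01  9.45151815e-01 -1.40959871e-03]
 [ 1.10020809e-04 -1.52941881e-03 -9.99998824e-01]] tool y yaw 70.93575394288423
shift cm to arbor [-52.09153583 -19.48891974  12.9569861 ]
proj [163.29074194 511.55568025] [ 23.19728754 436.38762561]
```

View pics/wrist0.png

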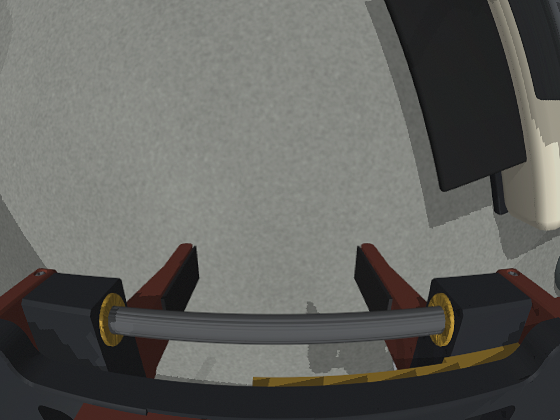

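The wrist view shows only the floor and the fingers (tips at rows ~245), so I move to a viewpoint above the arbor.

Request:
apply_moves:
  steps:
    - [-3,-0.9,0,-2]
    - [-9,-2.6,0,-4]
    - [-15,-4.3,0,-7]
    - [-21,-6,0,-9]
    - [-27,-7.7,0,-11]
    - [-33,-9.5,0,-13]
    - [-39,-11.2,0,-15]
    - [-45,-12.9,0,-18]
    - [-51,-14.6,0,-20]
    - [-55,-15.8,0,-22]
    - [-57.5,-16.5,0,-23]
    - [-58.5,-16.8,0,-23]
    - [-58.5,-16.8,0,-23]
    - [-58.5,-16.8,0,-23]
  fingers: 0

```text
time_s: 1.9
eef_pos: [0.6933, 0.2182, 0.303]
ee_rot: [0.0, -0.035, 0.999, 0.0]
ft_force: [-0.8, 0.5, 0.1]
opening: 0.0877
```

```bash
python3 - <<'E'
from h import *
st=ctrl.read_state(); print(st['time_s'],st['eef_pos'],st['joint_pos'])
im,p=snap('wrist','w1'); print(p['eye'],proj(p,[.6245,.2125,.171],True),proj(p,[.6245,.2125,.116],True))
E
```

```text
1.9 [0.693293   0.21823137 0.30298343] [ 2.58041428e-01  4.58666225e-01  7.96884845e-01  3.37803175e-04
  1.88589926e+00 -1.38235573e+00]
[0.61928204 0.21255666 0.38556016] [275.99062977 130.82199882] [276.12220203 129.21432162]
```

View pics/w1.png

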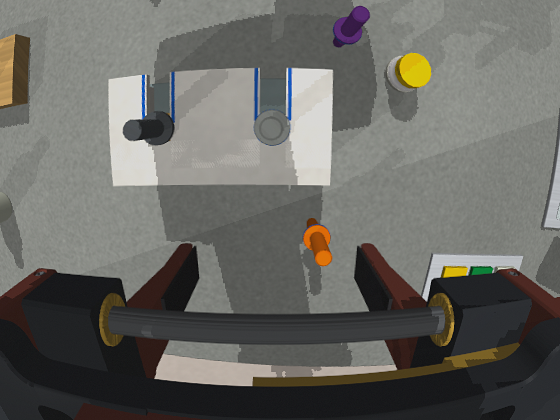

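The picture shows the arbor collar and shank end at about (271,127). The slots open upward in the image (rack −x), and the core drill is at (157,129).

```bash
python3 - <<'E'
from h import *
im,p=load('w1'); g=cv2.cvtColor(im,cv2.COLOR_RGB2GRAY)
c=cv2.resize(g[95:160,235:310],None,fx=6,fy=6,interpolation=cv2.INTER_CUBIC)
for a,b in((50,72),(95,125)):
    H=cv2.HoughCircles(c,cv2.HOUGH_GRADIENT,1,30,param1=80,param2=12,minRadius=a,maxRadius=b)
    print(None if H is None else [(235+(x)/6,95+(y)/6,r/6) for x,y,r in H[0][:3]])
for z in(.171,.116): print(z,plane(p,(271.3,127.8),z,True))
for z,uv in((.116,(271.3,127.5)),(.171,(271.3,128))):print(z,plane(p,uv,z,True))
a=plane(p,(112,186),.11,True);b=plane(p,(329,184.5),.11,True);v=b-a;print(a,b,np.degrees(np.arctan2(v[1],v[0])),np.linalg.norm(v))
hsv=cv2.cvtColor(im,cv2.COLOR_RGB2HSV); m=(hsv[...,0]>105)&(hsv[...,0]<125)&(hsv[...,1]>150)
for L,Rr in((135,180),(250,300)):
    for cc in((L,(L+Rr)//2),((L+Rr)//2,Rr)):
        ys,xs=np.nonzero(m[70:115,cc[0]:cc[1]]); 
        if len(ys)<10: continue
        P=np.array([plane(p,(x+cc[0],y+70),.11,True) for x,y in zip(xs,ys)]); f=np.polyfit(P[:,0],P[:,1],1); print('slot edge yaw',np.degrees(np.arctan(f[0])),'y at x=.62',np.polyval(f,.62))
E
```

```text
[(np.float32(279.25), np.float32(132.75), np.float32(10.166667)), (np.float32(264.58334), np.float32(133.91667), np.float32(8.7))]
[(np.float32(272.08334), np.float32(127.75), np.float32(18.25))]
0.171 [0.62272003 0.20930729 0.171     ]
0.116 [0.62360131 0.20847435 0.116     ]
0.116 [0.62335314 0.20845733 0.116     ]
0.171 [0.62285172 0.20931631 0.171     ]
[0.68195907 0.06132654 0.11      ] [0.66853834 0.26163898 0.11      ] 93.83302966704078 0.20076152555646587
slot edge yaw 3.602156365207897 y at x=.62 0.09434639643660786
slot edge yaw 3.419262131556996 y at x=.62 0.12244732908392286
slot edge yaw 3.099452943389876 y at x=.62 0.1946562038258755
slot edge yaw 4.43025035002248 y at x=.62 0.22328662728483817
```

Request:
apply_moves:
  steps:
    - [3,-0.2,0,0]
    - [6,-0.4,0,0]
    - [7.1,-0.4,0,0]
    - [7.1,-0.4,1.5,0]
    - [7.1,-0.4,4,0]
    - [7.1,-0.4,6.5,0]
    - [7.1,-0.4,8.5,0]
    - [7.1,-0.4,9.6,0]
    - [7.1,-0.4,9.6,0]
    - [7.1,-0.4,9.6,0]

```text
time_s: 3.2
eef_pos: [0.6239, 0.2084, 0.2078]
ee_rot: [0.001, -0.034, 0.999, 0.0]
ft_force: [-0.2, -0.3, 0.6]
opening: 0.088
```

Request:
apply_moves:
  steps:
    - [0,0,0,0]
    - [0,0,0,0]
    - [0,0,0,0]
    - [0,0,0,0]
    - [0,0,0,0]
    - [0,0,0,0]
    - [0,0,0,0]
    - [0,0,0,0]
  fingers: 1
  squeeze: 55

```text
time_s: 4.2
eef_pos: [0.6235, 0.2085, 0.2067]
ee_rot: [0.0, -0.034, 0.999, 0.0]
ft_force: [-0.2, 2.1, 1.1]
opening: 0.0155
```

Gripped (opening 15.5 mm). I lift clear of the core drill and go to a viewpoint over the chuck.

Request:
apply_moves:
  steps:
    - [0,0,-1,0]
    - [0,0,-3.5,0]
    - [0,0,-6.5,0]
    - [0,0,-9.5,0]
    - [0,0,-12,0]
    - [0.2,-2,-12.5,0]
    - [0.7,-6,-12.5,0]
    - [1.2,-11,-12.5,0]
    - [1.6,-16,-12.5,0]
    - [2,-21,-12.5,0]
    - [2.5,-26,-12.5,0]
    - [3,-31,-12.5,0]
    - [3.5,-36,-12.5,0]
    - [3.7,-39,-12.5,0]
    - [3.7,-40.3,-12.5,0]
    - [3.7,-40.3,-12.5,0]
    - [3.7,-40.3,-12.5,0]

```text
time_s: 6.32
eef_pos: [0.6143, -0.1952, 0.3315]
ee_rot: [-0.0, -0.035, 0.999, 0.0]
ft_force: [0.3, -0.6, -2.3]
opening: 0.0157
```

```bash
python3 - <<'E'
from h import *
st=ctrl.read_state(); print(st['time_s'],st['eef_pos'],st['joint_pos'],st['ft_force'])
im,p=snap('wrist','w2'); print(p['eye'],proj(p,[.5418,-.2008,.072],True)); print(st['ee_rot'])
E
```

```text
6.325 [ 0.61425194 -0.19518316  0.33152183] [-3.60602451e-01  2.23543007e-01  1.03325774e+00  3.96604340e-04
  1.88519325e+00 -2.00112212e+00] [ 0.34840808 -0.61937397 -2.3468504 ]
[ 0.54026735 -0.20088727  0.41412467] [276.55533467 124.47699085]
[-1.12530271e-04 -3.49158562e-02  9.99390218e-01  2.51344369e-04]
```

View pics/w2.png

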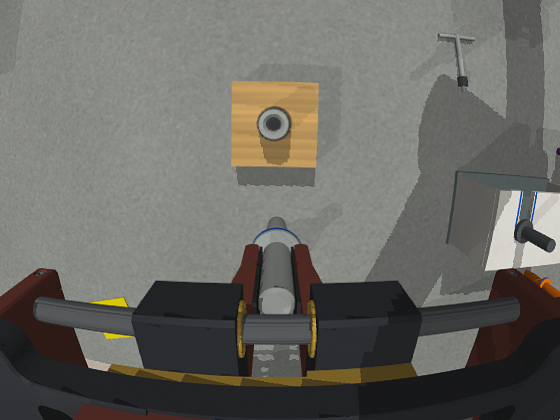

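The chuck mouth is at about (273.5,124), and the held arbor's tip shows at (277,220).

```bash
python3 - <<'E'
from h import *
im,p=load('w2'); g=cv2.cvtColor(im,cv2.COLOR_RGB2GRAY)
hs=cv2.cvtColor(im,cv2.COLOR_RGB2HSV)
r=hs[100:150,250:300]; m=((r[...,1]<60)&(r[...,2]>90)).astype(np.uint8)  # bright grey ring
n,l,s,c=cv2.connectedComponentsWithStats(m); k=1+np.argmax(s[1:,4]); cn,_=cv2.findContours((l==k).astype(np.uint8),cv2.RETR_CCOMP,cv2.CHAIN_APPROX_NONE)
for q in cn:
    if len(q)>10: e=cv2.fitEllipse(q); print('ell',e[0][0]+250,e[0][1]+100,e[1])
for uv in((273.5,124),): print(plane(p,uv,.072,True),plane(p,uv,.069,True))
x=load('w1')[1]
tcp=np.array([.61425,-.19518,.33152])
for z in (.0585,.0585-.003): pass
tip=tcp-[0,0,.2067-.058]; print('tip expected px',proj(p,tip,True),'collar',proj(p,tip+[0,0,.058],True),'top',proj(p,tip+[0,0,.113],True))
print(g[205:250:3,262:294:1])
E
```

```text
ell 273.0638084411621 123.64565849304199 (29.681861877441406, 30.282150268554688)
ell 273.0566463470459 123.38354110717773 (14.983171463012695, 16.063377380371094)
[ 0.54151969 -0.20400254  0.072     ] [ 0.54153067 -0.20402985  0.069     ]
tip expected px [277.23866882 223.96477977] collar [277.42765049 254.57056097] top [277.72760279 305.18421608]
[[133 135 138 139 140 140 141 141 139 139 139 138 138 139 140 141 142 140
  139 139 140 140 139 136 133 132 131 132 136 141 140 137]
 [134 136 138 139 139 139 139 141 140 138 136 137 141 142 140 138 138 142
  143 140 138 138 138 140 141 142 143 143 141 140 137 136]
 [142 142 140 137 139 140 140 138 139 141 142 140 139 139 141 140 137 136
  137 136 135 135 136 139 138 139 140 138 139 140 142 139]
 [139 139 141 142 141 139 136 132 130 131 133 135 137 138 139 140 138 137
  138 140 137 133 133 136 137 139 143 143 142 141 142 141]
 [140 140 141 143 142 140 138 137 138 133 109  92  95  97  98  96  94  91
   97 126 144 138 138 141 142 141 140 136 134 134 135 136]
 [135 135 135 136 138 139 132 103  87  94  97 100 102 101 100 100  97  96
   94  91 
[... 546 characters left out ...]
4 123 116 107  87  58  49  95 134]
 [155 162 160 160 160 159 157 158 153 142 143 145 147 147 149 148 147 146
  147 145 145 143 142 146 148 148 147 147 146 135 114  97]
 [160 159 160 160 160 160 159 158 146 145 145 144 143 144 145 147 148 148
  148 148 147 146 145 144 143 143 146 148 148 146 146 147]
 [158 158 158 160 160 161 160 158 146 148 148 147 146 146 145 143 145 146
  146 149 150 148 147 147 146 145 143 142 143 146 148 147]
 [161 161 159 159 159 151 118  95  99 101 104 105 104 104 104 103 102 102
  103 101  98  96 102 129 149 147 147 146 146 144 142 145]
 [ 95 166 154 115  89  93  97 100 102 102 104 105 104 103 103 103 102 102
  101 102 100  98  97  95  89  96 127 151 128  37  17  65]]
```

Request:
apply_moves:
  steps:
    - [1.5,-0.1,0,0]
    - [4,-0.2,0,0]
    - [6.5,-0.4,0,0]
    - [7.4,-0.4,1,0]
    - [7.4,-0.4,3.5,0]
    - [7.4,-0.4,6.5,0]
    - [7.4,-0.4,9,0]
    - [7.4,-0.4,10,0]
    - [7.4,-0.4,10,0]
    - [7.4,-0.4,10,0]

```text
time_s: 7.62
eef_pos: [0.5411, -0.2052, 0.2333]
ee_rot: [0.001, -0.035, 0.999, -0.001]
ft_force: [0.6, -0.1, -1.4]
opening: 0.015
```

```bash
python3 - <<'E'
from h import *
st=ctrl.read_state(); print(st['time_s'],st['eef_pos'],st['ee_rot'],st['ft_force'])
im,p=snap('wrist','w3'); snap('side','s3')
print(proj(p,[.541,-.2045,.072],True))
d=load('s3')[0]; w=im
a=cv2.resize(w[150:300,200:360],(400,375),interpolation=cv2.INTER_CUBIC)
b=cv2.resize(d[220:340,290:418],(400,375),interpolation=cv2.INTER_CUBIC)
cv2.imwrite('pics/c3.png',np.hstack([a,b])[:,:,::-1])
E
```

```text
7.625 [ 0.54111107 -0.20521332  0.23325162] [ 1.03283793e-03 -3.45289558e-02  9.99403032e-01 -5.14639443e-04] [ 0.55371813 -0.10070833 -1.42552427]
[278.44046605 218.57905661]
```

View pics/c3.png

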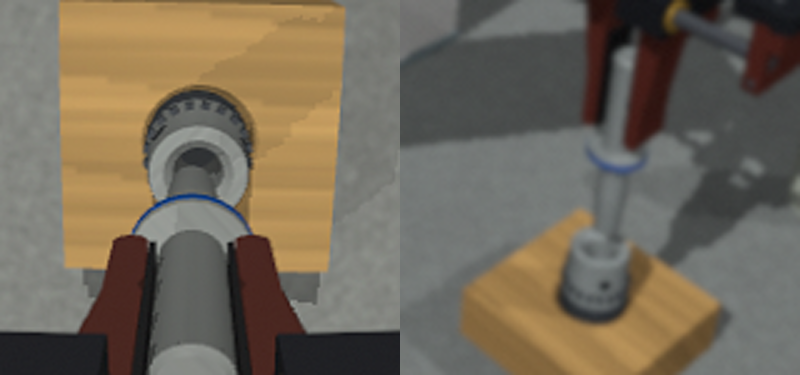

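```bash
python3 - <<'E'
from h import *
d,p=load('s3')
g=cv2.cvtColor(d,cv2.COLOR_RGB2GRAY); 
q=p['attitude']; M=R.from_quat([q[1],q[2],q[3],q[0]]).as_matrix(); print('right dir',M[:,0])
T=np.array([.54111,-.20521,.0846])
for z in(0,.02,.04,.052,.113): print(z,proj(p,T+[0,0,z]))
print('mouth',proj(p,[.541,-.2045,.072]))
for r in range(270,304,2): print(r,*g[r,342:374])
E
```

```text
right dir [ 0.7853167  -0.61901751  0.00974679]
0 [355.92785096 293.55060477]
0.02 [357.31925904 284.37864392]
0.04 [358.75795888 274.89494264]
0.052 [359.64489216 269.04840672]
0.113 [364.4516259  237.36311306]
mouth [354.70920346 298.96260771]
270 121 122 121 121 122 122 120 113 101 90 94 107 118 124 129 133 136 137 136 136 135 129 122 113 101 90 92 105 119 121 121 120
272 120 121 122 123 122 123 123 122 118 110 98 90 88 95 104 113 121 126 127 127 125 121 113 102 91 89 100 113 119 120 119 121
274 122 120 122 123 123 122 121 117 115 112 107 96 87 82 82 84 85 84 86 86 85 86 88 92 99 106 112 116 115 112 112 112
276 121 121 122 122 123 120 116 112 109 107 103 97 96 101 105 107 103 95 92 87 88 95 102 105 105 105 108 107 108 107 108 109
278 120 119 120 120 120 120 118 113 110 107 101 98 102 109 115 117 115 112 105 97 95 99 105 107 107 105 105 107 105 106 106 108
280 121 120 120 121 122 123 123 120 117 108 98 98 104 112 116 118 116 111 105 98 96 102 108 108 108 106 104 105 104 105 106 108
282 121 120 121 122 121 121 122 123 119 112 101 99 108 113 118 118 116 110 102 95 99 109 115 116 117 
[... 616 characters left out ...]
 99 97 105 115 119 119 119 121 120 122 124 123 122 121 120 120
294 134 135 136 137 137 136 136 137 140 137 131 126 118 112 105 97 91 94 104 112 117 120 119 119 120 120 121 122 121 121 119 120
296 136 134 129 128 126 127 128 130 131 131 134 134 131 121 104 91 84 83 89 103 115 121 120 117 118 117 117 117 117 118 116 118
298 136 131 123 120 121 116 108 103 102 105 110 114 115 113 108 105 104 106 112 123 130 129 120 113 113 117 119 121 120 116 116 110
300 123 111 103 109 122 123 113 99 93 97 103 109 113 110 107 101 100 107 120 129 129 115 101 95 96 102 109 115 117 115 101 89
302 114 94 88 96 111 125 127 124 118 113 114 118 118 116 111 109 110 119 129 129 118 100 90 86 87 90 93 101 112 112 100 86
```

Request:
apply_moves:
  steps:
    - [0,0.1,0.5,0]
    - [0,0.1,1,0]
    - [0,0.1,1.5,0]
    - [0,0.1,2,0]
    - [0,0.1,2.5,0]
    - [0,0.1,3,0]
    - [0,0.1,3,0]

```text
time_s: 8.6
eef_pos: [0.5404, -0.2042, 0.201]
ee_rot: [-0.0, -0.034, 0.999, 0.0]
ft_force: [0.2, 0.3, -2.0]
opening: 0.0154
```

Request:
apply_moves:
  steps:
    - [0,0,0.3,0]
    - [0,0,0.6,0]
    - [0,0,0.8,0]
    - [0,0,0.8,0]

```text
time_s: 9.1
eef_pos: [0.5407, -0.2042, 0.1936]
ee_rot: [0.0, -0.034, 0.999, 0.0]
ft_force: [1.2, 1.3, -2.2]
opening: 0.0154
```

Request:
apply_moves:
  steps:
    - [0,0,0.1,0]
    - [0,0,0.1,0]

```text
time_s: 9.35
eef_pos: [0.5408, -0.2042, 0.193]
ee_rot: [0.0, -0.034, 0.999, -0.0]
ft_force: [2.1, 1.5, 0.4]
opening: 0.0153
```

Request:
apply_moves:
  steps:
    - [0,0,0.1,0]
    - [0,0,0.1,0]
    - [0,0,0.1,0]

```text
time_s: 9.72
eef_pos: [0.5408, -0.2042, 0.1921]
ee_rot: [0.0, -0.034, 0.999, -0.0]
ft_force: [3.0, 3.2, 2.6]
opening: 0.015
```

Request:
apply_moves:
  steps:
    - [0,0,0.1,0]
    - [0,0,0.1,0]
    - [0,0,0.1,0]

```text
time_s: 10.1
eef_pos: [0.5408, -0.2042, 0.191]
ee_rot: [0.0, -0.034, 0.999, -0.0]
ft_force: [2.4, 2.8, 4.4]
opening: 0.0156
```

Request:
apply_moves:
  steps:
    - [-0.05,0.05,0,0]
    - [-0.05,0.05,0.1,0]
    - [-0.05,0.05,0.1,0]

```text
time_s: 10.48
eef_pos: [0.5412, -0.2039, 0.1899]
ee_rot: [0.0, -0.034, 0.999, -0.0]
ft_force: [2.8, 1.7, 4.7]
opening: 0.0154
```

Request:
apply_moves:
  steps:
    - [0,0,0.1,0]
    - [0,0,0.1,0]
    - [0,0,0.1,0]

```text
time_s: 10.85
eef_pos: [0.5413, -0.2038, 0.1895]
ee_rot: [0.001, -0.034, 0.999, -0.0]
ft_force: [2.2, 2.7, 6.5]
opening: 0.0155
```

Request:
apply_moves:
  steps:
    - [-0.05,0.05,0.1,0]
    - [-0.05,0.05,0.1,0]
    - [-0.05,0.05,0.1,0]

```text
time_s: 11.22
eef_pos: [0.5416, -0.2035, 0.1891]
ee_rot: [0.001, -0.034, 0.999, -0.001]
ft_force: [1.0, 2.7, 9.8]
opening: 0.0153
```

Request:
apply_moves:
  steps:
    - [0,0,0.1,0]
    - [0,0,0.1,0]
    - [0,0,0.1,0]

```text
time_s: 11.6
eef_pos: [0.5417, -0.2036, 0.1888]
ee_rot: [0.001, -0.034, 0.999, -0.001]
ft_force: [-0.4, 2.7, 11.9]
opening: 0.0152
```

Request:
apply_moves:
  steps:
    - [0,0.05,0.1,0]
    - [0,0.05,0.1,0]
    - [0,0.05,0.1,0]

```text
time_s: 11.98
eef_pos: [0.5417, -0.2033, 0.1885]
ee_rot: [0.001, -0.034, 0.999, -0.001]
ft_force: [-0.2, 2.7, 13.9]
opening: 0.0154
```

Request:
apply_moves:
  steps:
    - [0,0,0.1,0]
    - [0,0,0.1,0]
    - [0,0,0.1,0]

```text
time_s: 12.35
eef_pos: [0.5418, -0.2033, 0.1882]
ee_rot: [0.002, -0.034, 0.999, -0.001]
ft_force: [-1.3, 2.5, 16.7]
opening: 0.0153
```

Request:
apply_moves:
  steps:
    - [0,0,0.06,0]
    - [0,0,0.06,0]
    - [0,0,0.06,0]
    - [0,0,0.06,0]

```text
time_s: 12.85
eef_pos: [0.5418, -0.2033, 0.1881]
ee_rot: [0.002, -0.034, 0.999, -0.001]
ft_force: [-1.9, 2.5, 18.1]
opening: 0.0155
```

Push is about 20 N, which should be home. I release the pressure and lift.

Request:
apply_moves:
  steps:
    - [0,0,-0.4,0]
    - [0,0,-0.8,0]
    - [0,0,-1.5,0]
    - [0,0,-2.5,0]
    - [0,0,-3.5,0]
    - [0,0,-5,0]
    - [0,0,-7,0]
    - [0,0,-9,0]
    - [0,0,-10,0]
    - [0,0,-10,0]
    - [0,0,-10,0]

```text
time_s: 14.22
eef_pos: [0.5413, -0.2027, 0.2831]
ee_rot: [-0.001, -0.034, 0.999, 0.0]
ft_force: [0.9, -0.6, -5.5]
opening: 0.0155
```

```bash
python3 - <<'E'
from h import *
st=ctrl.read_state(); print(st['time_s'],st['eef_pos'],st['ee_rot'],st['ft_force'])
im,p=snap('wrist','w4'); d,pd=snap('side','s4')
a=cv2.resize(im[150:300,200:360],(400,375),interpolation=cv2.INTER_CUBIC)
b=cv2.resize(d[180:300,300:428],(400,375),interpolation=cv2.INTER_CUBIC)
cv2.imwrite('pics/c4.png',np.hstack([a,b])[:,:,::-1])
T=st['eef_pos']-[0,0,.1487]
for z in(-.028,.032,.052,.058,.113): print(z,proj(p,T+[0,0,z],True),proj(pd,T+[0,0,z]))
E
```

```text
14.225 [ 0.54132826 -0.20268578  0.28308703] [-6.84338688e-04 -3.42878250e-02  9.99411713e-01  3.23357158e-04] [ 0.87899216 -0.60662836 -5.50329175]
-0.028 [277.1340981  213.89769081] [356.3606697  282.64781462]
0.032 [277.29544306 239.12237707] [360.77128501 253.14949079]
0.052 [277.3688831  250.79958746] [362.34663508 242.6135036 ]
0.058 [277.39355269 254.75072019] [362.83028414 239.37884458]
0.113 [277.70098046 305.28359502] [367.51944243 208.01761718]
```

View pics/c4.png

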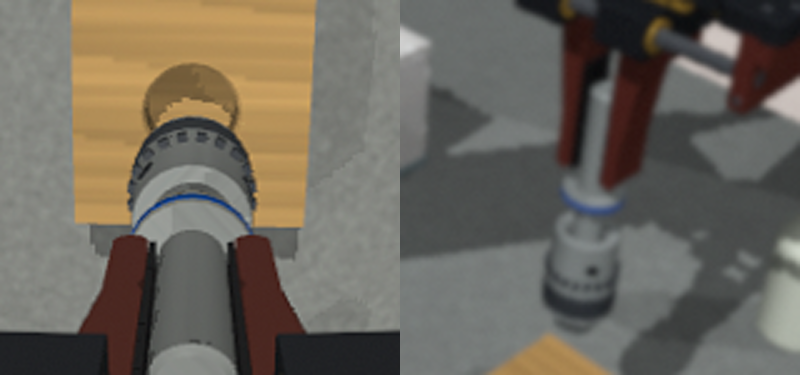

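The chuck lifts on the arbor, with wrist load −5.5 N, and the collar sits where it did in the grip. Before choosing the entry path I check the positions of the purple look-alike and the other neighbours.

```bash
python3 - <<'E'
from h import *
p=load('w1')[1]; ps=load('scene0')[1]; pd=load('side0')[1]
print('purple base',plane(p,(338,45),0,True),'top',tri(ray(p,(358,15),True),ray(ps,(250+376*.3,190+57*.3)),ray(pd,(201,180))))
print('pot',plane(p,(412,70),.045,True))
print('key',plane(ps,(285,175),.0),plane(ps,(283,190),0))
E
```

```text
purple base [0.51781904 0.27809739 0.        ] top (array([0.51517059, 0.27732964, 0.10962806]), [1.8, 3.3, 1.7])
pot [0.54403168 0.35510214 0.045     ]
key [0.38319887 0.03874717 0.        ] [0.43791687 0.04973257 0.        ]
```

Request:
apply_moves:
  steps:
    - [0,1,0,0]
    - [-0.2,3.5,0,0]
    - [-0.4,7,0,0]
    - [-0.6,11,0,0]
    - [-0.8,15,0,0]
    - [-1,19,0,0]
    - [-1.2,23,0,0]
    - [-1.4,27,0,0]
    - [-1.6,31,0,0]
    - [-1.8,35,0,0]
    - [-2,38,0,0]
    - [-2,39.8,0.5,0]
    - [-2,40.4,2,0]
    - [-2,40.4,4,0]
    - [-2,40.4,6,0]
    - [-2,40.4,7.1,0]
    - [-2,40.4,7.1,0]
    - [-2,40.4,7.1,0]

```text
time_s: 16.58
eef_pos: [0.5341, 0.2015, 0.2139]
ee_rot: [0.001, -0.034, 0.999, 0.0]
ft_force: [-0.4, 0.6, -5.7]
opening: 0.0155
```

```bash
python3 - <<'E'
from h import *
st=ctrl.read_state(); print(st['time_s'],st['eef_pos'],st['ee_rot'],st['ft_force'])
q=st['ee_rot']; M=R.from_quat([q[1],q[2],q[3],q[0]]).as_matrix()
print('to hang cm',M.T@(np.array([.6235,.2085,.2067])-st['eef_pos'])*100)
d,pd=snap('side','s5'); s,ps=snap('scene','c5')
a=cv2.resize(s[170:280,240:357],(400,375),interpolation=cv2.INTER_CUBIC)
b=cv2.resize(d[130:250,200:328],(400,375),interpolation=cv2.INTER_CUBIC)
cv2.imwrite('pics/c5.png',np.hstack([a,b])[:,:,::-1])
E
```

```text
16.575 [0.53406955 0.20153519 0.21388495] [ 6.67439993e-04 -3.41333709e-02  9.99417048e-01  1.79938969e-04] [-0.35378343  0.55787213 -5.65715876]
to hang cm [-8.96874984  0.08447308  0.73059806]
```

View pics/c5.png

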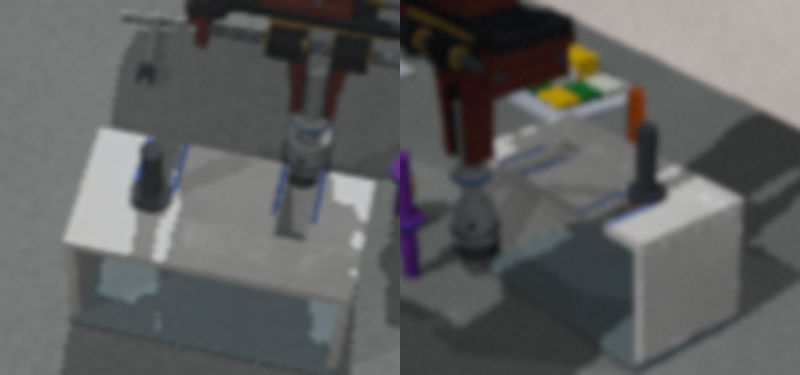

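Request:
apply_moves:
  steps:
    - [0,0.08,0.25,0]
    - [0,0.08,0.25,0]
    - [-1,0.08,0.25,0]
    - [-2,0.08,0.25,0]
    - [-3,0.08,0.25,0]
    - [-4,0.08,0.25,0]
    - [-4.5,0.08,0.25,0]
    - [-4.5,0.08,0.25,0]

```text
time_s: 17.68
eef_pos: [0.5789, 0.2055, 0.2103]
ee_rot: [-0.0, -0.034, 0.999, -0.0]
ft_force: [-0.2, -0.5, -5.2]
opening: 0.0152
```

Request:
apply_moves:
  steps:
    - [-1,0,0,0]
    - [-2,0,0,0]
    - [-3,0,0,0]
    - [-4,0,0,0]
    - [-4.4,0,0,0]
    - [-4.4,0,0,0]
    - [-4.4,0,0,0]

```text
time_s: 18.55
eef_pos: [0.6223, 0.2086, 0.2105]
ee_rot: [-0.0, -0.034, 0.999, 0.0]
ft_force: [-0.8, -0.2, -4.8]
opening: 0.0152
```

Within 1.2 mm of the original place. I lower until the plate takes the weight.

Request:
apply_moves:
  steps:
    - [-0.1,0,0.1,0]
    - [-0.1,0,0.2,0]
    - [-0.1,0,0.3,0]
    - [-0.1,0,0.35,0]
    - [-0.1,0,0.35,0]
    - [-0.1,0,0.35,0]

```text
time_s: 19.3
eef_pos: [0.6235, 0.2087, 0.2071]
ee_rot: [0.0, -0.034, 0.999, -0.0]
ft_force: [0.2, 0.8, -6.1]
opening: 0.0152
```

Request:
apply_moves:
  steps:
    - [0,0,0.1,0]
    - [0,0,0.1,0]
    - [0,0,0.1,0]

```text
time_s: 19.68
eef_pos: [0.6235, 0.2087, 0.2066]
ee_rot: [0.0, -0.034, 0.999, 0.0]
ft_force: [-1.9, 0.5, -1.5]
opening: 0.0154
```

Request:
apply_moves:
  steps:
    - [0,0,0.06,0]
    - [0,0,0.06,0]
    - [0,0,0.06,0]

```text
time_s: 20.05
eef_pos: [0.6235, 0.2087, 0.2066]
ee_rot: [0.001, -0.034, 0.999, 0.0]
ft_force: [-3.4, -0.3, 4.8]
opening: 0.0157
```

Request:
apply_moves:
  steps:
    - [0,0,0,0]
    - [0,0,0,0]
    - [0,0,0,0]
    - [0,0,0,0]
    - [0,0,0,0]
    - [0,0,0,0]
  fingers: 0

```text
time_s: 20.8
eef_pos: [0.6235, 0.2086, 0.2054]
ee_rot: [-0.0, -0.034, 0.999, 0.0]
ft_force: [0.1, 0.2, -0.4]
opening: 0.0718
```

Request:
apply_moves:
  steps:
    - [0,0,-1,0]
    - [0,0,-3,0]
    - [0,0,-5.5,0]
    - [0,0,-8,0]
    - [0,0,-10,0]
    - [-3,0,-10,0]
    - [-6,0,-10,0]
    - [-7,0,-10,0]
    - [-7,0,-10,0]
    - [-7,0,-10,0]

```text
time_s: 22.05
eef_pos: [0.693, 0.2135, 0.3067]
ee_rot: [0.001, -0.034, 0.999, 0.0]
ft_force: [-0.2, -0.1, -0.2]
opening: 0.0881
```

```bash
python3 - <<'E'
from h import *
st=ctrl.read_state(); print(st['time_s'],st['eef_pos'],st['ft_force'])
w,pw=snap('wrist','w6'); d,pd=snap('side','s6'); s,ps=snap('scene','c6')
f=lambda i:cv2.resize(i,(400,300),interpolation=cv2.INTER_CUBIC)
cv2.imwrite('pics/f6.png',np.vstack([np.hstack([f(s[190:280,250:370]),f(d[140:230,210:330])]),np.hstack([f(w[60:195,180:360]),f(w)])])[:,:,::-1])
print(proj(pw,[.6235,.2087,.116],True))
E
```

```text
22.05 [0.69298167 0.21351885 0.30667991] [-0.20251009 -0.1273567  -0.22668449]
[277.25294673 128.12757056]
```

View pics/f6.png

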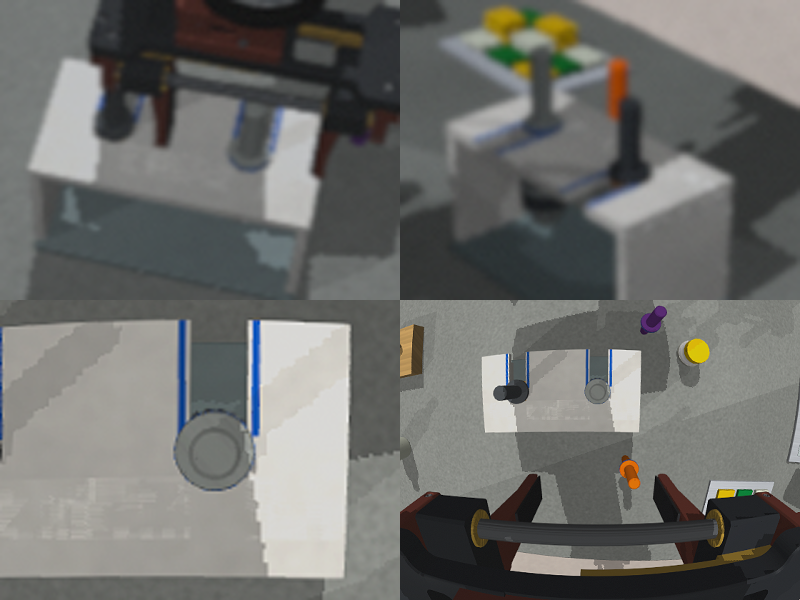

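Arbor upright and seated in its fork, with the dark chuck nose visible under the plate in the side view at about (253,198). I check that height, then hand in.

```bash
python3 - <<'E'
from h import *
pd=load('s6')[1]
for z in(0.010,.030,.05,.09): print(z,proj(pd,[.6235,.2087,z]))
E
```

```text
0.01 [254.1301007  212.32222362]
0.03 [253.93488275 205.68417963]
0.05 [253.73550787 198.90478675]
0.09 [253.3237447  184.90350231]
```

```bash
python3 -c "
from rig import ctrl
print(ctrl.close_job(), ctrl.read_state()['time_s'])"
```

```text
the job is handed in; nothing more can be done
the job is handed in; nothing more can be done
```

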